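Show which capacitor fills the empty well of the kit tray

TASK

Show the trainee which part completes the kit: with the gripper as pointer, straight down, point at the blue capacitor that stands on the mat, fingertips about 3 cm above its top, and stay there for two seconds; then point in the same way at the empty well of the white tray (only a flat blue disc lies in it), fingertips about 3 cm above the tray's surface, stay for two seconds and finish there, still pointing. Touch nothing, and if the fingertips pass over any other capacitor or connector on the way, keep them more than 5 cm above it.

Things in the scene. Friction and masses are not known exactly. Their poses are not given: they have to be found in the camera images.
- blue_cap: the blue electrolytic capacitor, an upright cylinder 16 mm across and 24 mm tall, standing loose on the mat (z = 0) away from the tray; origin at the centre of its underside, z up, so its top is 24 mm above the origin. To point at it: TCP straight above it, fingertips (19 mm past the TCP) about 30 mm above its top
- seat_mark: flat blue disc, 17 mm across and 1.5 mm thick, fixed on the floor of the empty well of the tray, always in the one well without a capacitor; origin at the centre of its underside, 7 mm below the tray's white surface, z up. Pointing at the empty well is measured from its axis
- kit_tray: white tray fixed to the bench, 110 x 158 x 12 mm, grey rim 16 mm high (122 x 170 mm outside); origin at the centre of its underside, y along it. Six round wells, 19 mm across, 7 mm deep, at x = -25 or 25 and y = -50, 0 or 50 mm in its frame; five hold black capacitors (tops 29 mm above the bench), one, another each time, holds only the blue disc
- tray_cap_1: one of five black capacitors in wells of the tray, 16 mm across and 24 mm tall, loose; origin at the centre of its underside, 5 mm above the bench; not to be pointed at or touched
- tray_cap_2: one of five black capacitors in wells of the tray, 16 mm across and 24 mm tall, loose; origin at the centre of its underside, 5 mm above the bench; not to be pointed at or touched
- tray_cap_3: one of five black capacitors in wells of the tray, 16 mm across and 24 mm tall, loose; origin at the centre of its underside, 5 mm above the bench; not to be pointed at or touched
- tray_cap_4: one of five black capacitors in wells of the tray, 16 mm across and 24 mm tall, loose; origin at the centre of its underside, 5 mm above the bench; not to be pointed at or touched
- tray_cap_5: one of five black capacitors in wells of the tray, 16 mm across and 24 mm tall, loose; origin at the centre of its underside, 5 mm above the bench; not to be pointed at or touched
- spare_black_cap: a black capacitor, 16 mm across and 24 mm tall, standing loose on the mat; origin at the centre of its underside; not to be pointed at or touched
- d_connector: D connector with metal shell, black back, 20 x 53 x 12 mm, lying loose on the mat; origin at the centre of its underside; not to be pointed at or touched
- tee: nickel coaxial tee, 28 x 48 x 14 mm, lying loose on the mat; origin at the centre of its underside; not to be pointed at or touched

How it is judged:
By the outcome, as a careful person would: the job done as asked, in the order asked, and still so for the second after the job is handed in, with the robot touching nothing.
It also fails if it takes over 38 s, if anything falls off the work surface, if the arm or the gripper's body presses on something with over 40 N, if the wrist force passes 120 N, or if a joint passes its speed limit or range.

ROBOT

A 6-joint arm with a two-finger parallel gripper is mounted at the origin on a cart in front of the work surface, level with it; the furniture and walls round the work are solid. World frame = base frame: x ahead of the robot, y to its left, z up, the work surface at z = 0. Lengths are in m, angles in degrees, forces in N, time in s.
With the tool pointing down it reaches from about 0.375 to 0.9 m from the base axis. Payload 3.1 kg.
Tool frame: the origin (TCP) lies between the finger pads, 19 mm behind the fingertips; this is the grasp point; z points along the fingers, y is the line along which they close (so a half turn about z gives the same grasp; the last joint's range is limited). The gripper opens to 85 mm and grips with 20 to 120 N. Pads are 22 mm wide; open, the fingers measure 114 mm over their backs; the gripper's body (76 mm by 85 mm) begins 54 mm behind the grasp point. The pads swing forward as they close: fully open they stand 13 mm farther back than shut.
Start: joints at [-83.05, 30.224, 82.088, -0, 67.689, -10.227], TCP at [0.185, -0.597, 0.25] pointing down, gripper open.
Joint ranges: [-176.69, 176.69], [-43.24, 126.21], [12.49, 139.97], [-82, 262], [0, 151.66], [-163.58, 163.58]. Speed limits (degrees/s): [159.86, 159.86, 180, 180, 180, 180].

INTERFACE

Orientations are given as a 3x3 rotation matrix whose columns are the frame's x, y, z axes.
In Python, from rig import robot gives the robot as it stands. Calls block until the motion is done:
- robot.move_to(position, orientation): joint-space move of the TCP to a pose.
- robot.move_l(position, rotation=None, max_speed=0.15): straight line of the TCP; rotation=None keeps the orientation; max_speed is the mean speed in m/s.
- robot.move_joints(angles): joint-space move.
- robot.grip(opening): finger opening in m; the grip force is fixed at half the most; returns when the fingers have stopped.
- robot.hold(seconds).
- robot.inverse_kinematics(position, orientation): joint angles nearest the present ones, or None.
- robot.observe(): the state.
- robot.grab_frame(name): name is "scene" or "top" or "wrist"; returns a dict with "frame" (400x640x3 uint8, red, green, blue), "z_map" (400x640 float32, m along the optical axis (not along the pixel's ray), 0 where there is no reading), "fx", "fy", "cx", "cy" (pixels), "position" and "attitude" of the camera in the world. Camera axes: x right, y down, z forward; pixel columns grow to the right and rows downward; lengths in m; the calibration is good to about 2 mm. A picture is of the moment at which its call begins.
A pose or a line that the arm cannot do raises robot.MotionError and nothing moves.
- robot.job_done(): hands the job in; it is judged then, once.
The state is a dict: "t": time; "q": joint angles; "qd": joint speeds; "joint_efforts": joint torques, N m; "position": TCP position; "eef_rot": TCP orientation; "contact_force": force on the tool from outside, world axes, zero at the start; "wrist_torque": the same for the moment, N m; "width": finger opening in m; "grasp_force": force on a finger pad.
Only numpy, scipy, OpenCV 4.12 (cv2) and the standard library are available. Lean on these libraries where they do the work, as an engineer would, in place of code of your own. Each camera call takes 0.05 s, during which the arm holds its last target. There are 200 camera calls.

## Working session

There is one attempt and no reset: what is moved stays moved. The work goes in short steps, each a Python script; the robot and the scene stay as the last script left them, time stands still between calls to the robot, and variables do not carry over. Pictures are saved under pics/ and viewed, at most 10 in all, crops included, and the job is handed in when it is done.

```bash
mkdir -p pics
python3 - <<'E'
from rig import robot
import cv2,pickle,numpy as np
d={n:robot.grab_frame(n) for n in("top","scene")}
pickle.dump(d,open("f.pkl","wb"))
for n in d:
    cv2.imwrite(f"pics/{n}.png",d[n]["frame"][:,:,::-1]); print(n,d[n]["position"],d[n]["attitude"],d[n]["fx"],d[n]["cx"],d[n]["cy"])
o=robot.observe();print(o["t"],o["position"],o["eef_rot"],o["width"])
E
```

```text
top [0.38824802 0.10438296 0.91350838] [[-0.0133584  -0.98523077  0.17070993]
 [-0.99988935  0.0120445  -0.00873004]
 [ 0.00654498 -0.17080766 -0.98528265]] 365.046880845368 320.5386236588662 201.22839969367217
scene [-0.10822152  0.55202741  0.41188344] [[-0.59398174 -0.34786276  0.72538072]
 [-0.80415735  0.23126353 -0.54758391]
 [ 0.02272994 -0.90857508 -0.41710271]] 427.241631707025 319.4752779916649 202.98154195811455
0.1 [ 0.18454435 -0.59651275  0.24915482] [[ 9.55383536e-01  2.95367993e-01 -2.21030573e-04]
 [ 2.95367867e-01 -9.55381703e-01  1.90370200e-03]
 [ 3.51124072e-04 -1.88405087e-03 -9.99998164e-01]] 0.08547505492520485
```

View pics/top.png

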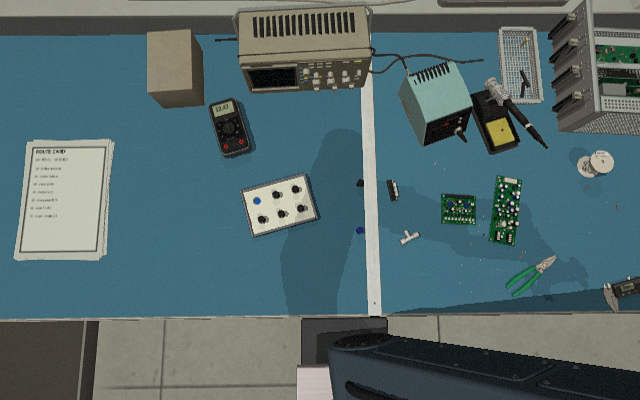

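View pics/scene.png

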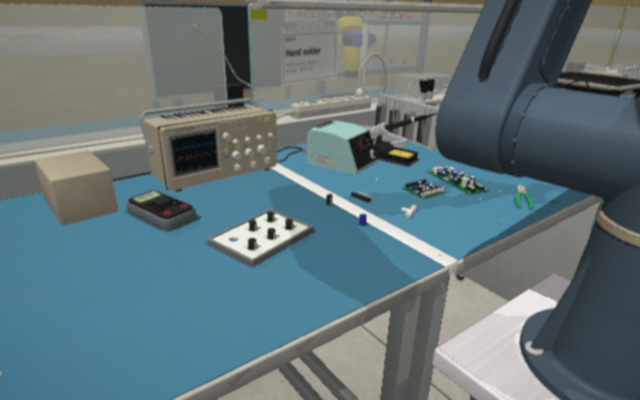

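The top view shows the blue disc at about (257,201) in the tray. On the mat are the blue cap (360,230), spare black cap (360,183), D connector (392,190) and tee (409,237). The scene view agrees. Next I'll measure them.

```bash
cat > h.py <<'E'
import numpy as np,cv2
def ray(f,uv,z):
    R=np.array(f["attitude"]);p=np.array(f["position"])
    d=R@[(uv[0]-f["cx"])/f["fx"],(uv[1]-f["cy"])/f["fy"],1]
    return p+d*(z-p[2])/d[2]
def blobs(f,lo,hi,amin=6):
    m=cv2.inRange(cv2.cvtColor(f["frame"],cv2.COLOR_RGB2HSV),np.array(lo),np.array(hi))
    n,_,s,c=cv2.connectedComponentsWithStats(m)
    return [(s[i].tolist(),c[i]) for i in range(1,n) if s[i][4]>=amin]
E
python3 - <<'E'
import pickle,numpy as np,cv2
from h import *
d=pickle.load(open("f.pkl","rb"))
for n,pts in (("top",((257,201),(360,230),(372,230))),("scene",((234,239),(363,220)))):
    f=d[n];hsv=cv2.cvtColor(f["frame"],cv2.COLOR_RGB2HSV)
    for u,v in pts: print(n,hsv[v,u],f["z_map"][v,u])
    for s,c in blobs(f,(108,120,40),(130,255,255)):
        print(n,s,c.round(1),[ray(f,c,z).round(4).tolist() for z in (0.0065,.012,.024)])
f=d["top"]
for n,uv,z in(("spare",(360,183),.024),("dcon",(392,190),.012),("tee",(409,237),.014)):print(n,ray(f,uv,z).round(3))
m=cv2.inRange(f["frame"],(190,185,170),(255,255,255));m[:, :235]=0;m[:,325:]=0;m[:165]=0;m[245:]=0
c=max(cv2.findContours(m,0,2)[0],key=cv2.contourArea);b=cv2.boxPoints(cv2.minAreaRect(c))
P=np.array([ray(f,p,.012) for p in b]);print(P.round(4),P.mean(0),np.linalg.norm(P-np.roll(P,1,0),axis=1))
E
```

```text
top [107 221 171] 0.91985804
top [118 176 103] 0.8913117
top [ 30  12 194] 0.91076094
top [502, 186, 4, 3, 8] [503.5 187.1] [[0.5762, -0.3702, 0.0065], [0.575, -0.3673, 0.012], [0.5725, -0.361, 0.024]]
top [498, 195, 4, 4, 8] [499.2 196.8] [[0.5514, -0.3569, 0.0065], [0.5504, -0.3541, 0.012], [0.5482, -0.348, 0.024]]
top [513, 196, 4, 3, 8] [514.4 197.4] [[0.5493, -0.3952, 0.0065], [0.5483, -0.3922, 0.012], [0.5462, -0.3856, 0.024]]
top [254, 198, 7, 6, 25] [256.8 200.6] [[0.5491, 0.2568, 0.0065], [0.5481, 0.2559, 0.012], [0.546, 0.2539, 0.024]]
top [507, 201, 4, 5, 11] [508.4 203.6] [[0.5334, -0.3783, 0.0065], [0.5325, -0.3753, 0.012], [0.5306, -0.369, 0.024]]
top [448, 202, 5, 4, 18] [449.8 203.7] [[0.5352, -0.23, 0.0065], [0.5343, -0.228, 0.012], [0.5323, -0.2235, 0.024]]
top [464, 203, 5, 4, 19] [466.1 204.6] [[0.5323, -0.271, 0.0065], [0.5314, -0.2687, 0.012], [0.5295, -0.2637, 0.024]]
top [356, 227, 7, 7, 38] [359.2 229.9] [[0.4718, 0.001, 0.0065], [0.4713, 0.0017, 0.012], [0.4702, 0.003, 0.024]]
scene [112  87 175] 0.8090483
scene [116 178 109] 0.8778025
scene [452, 173, 4, 4, 9] [453.7 174.3] [[0.5447, -0.3953, 0.0065], [0.5358, -0.3825, 0.012], [0.5165, -0.3544, 0.024]]
scene [442, 174, 3, 2, 6] [443.  174.5] [[0.56, -0.3695, 0.0065], [0.5509, -0.3569, 0.012], [0.5311, -0.3297, 0.024]]
scene [413, 186, 5, 4, 13] [414.8 187.3] [[0.5401, -0.2352, 0.0065], [0.5313, -0.2245, 0.012], [0.5121, -0.2012, 0.024]]
scene [359, 215, 7, 11, 61] [362.  220.2] [[0.4773, -0.0032, 0.0065], [0.4693, 0.0044, 0.012], [0.452, 0.0208, 0.024]]
spare [ 0.587 -0.003  0.024]
dcon [ 0.571 -0.084  0.012]
tee [ 0.452 -0.12   0.014]
[[0.5683 0.2932 0.012 ]
 [0.6105 0.1408 0.012 ]
 [0.5055 0.1127 0.012 ]
 [0.4651 0.2625 0.012 ]] [0.53734847 0.20228008 0.012     ] [0.10772885 0.15813717 0.10869564 0.15513979]
```

Disc at (0.549, 0.257): the tray box (about 108 × 157 mm) puts well (+25, +50) at (0.548, 0.257), so they agree to 1 mm. Cap at about (0.470, 0.003) in both views. Next: close the gripper, go high over the cap and refine with the wrist camera.

Run:
```python
from rig import robot
import cv2,numpy as np
from h import *
D=np.array([[1,0,0],[0,-1,0],[0,0,-1.]])
robot.grip(0.0)
robot.move_to([.4705,.003,.20],D)
f=robot.grab_frame("wrist"); cv2.imwrite("pics/w1.png",f["frame"][:,:,::-1])
for s,c in blobs(f,(108,120,30),(130,255,255),150):
    print(s,c.round(1),ray(f,c,.024).round(4),ray(f,c,.0).round(4))
o=robot.observe();print(o["t"],o["position"],o["width"],o["q"],f["position"])
```

```text
[319, 174, 15, 18, 203] [326.  182.8] [0.4718 0.0019 0.024 ] [0.4664 0.0019 0.    ]
3.2917 [0.47092107 0.0022303  0.20006719] 0.00031137789333431207 [-1.33580897e+01  2.28941468e+01  1.06760594e+02 -8.08592384e-03
  5.03126500e+01  7.67127499e+01] [0.53920953 0.00188583 0.32453036]
```

View pics/w1.png

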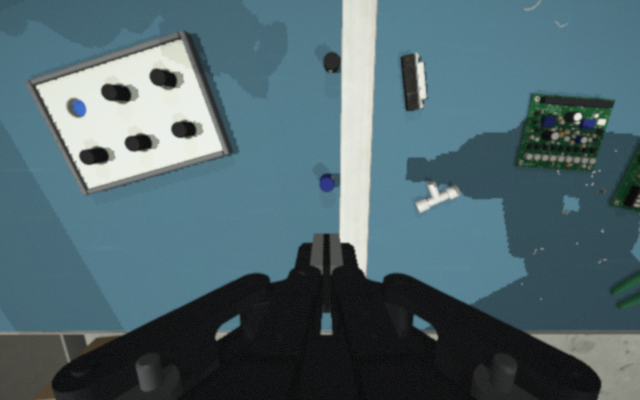

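The wrist view shows the blue cap at (326,183), giving (0.470, 0.002), which agrees with the top view. The disc is at (77,107), with the five black caps around it. I'll do the first pointing, rise straight up, then look again over the well.

Run:
```python
from rig import robot
import cv2,numpy as np
from h import *
robot.move_l([.470,.0023,.073]); o=robot.observe();print(o["t"],o["position"])
robot.hold(2.5); o=robot.observe();print(o["t"],o["position"])
robot.move_l([.470,.0023,.18],max_speed=.12)
robot.move_l([.5485,.2568,.18])
f=robot.grab_frame("wrist"); cv2.imwrite("pics/w2.png",f["frame"][:,:,::-1])
for s,c in blobs(f,(100,70,60),(130,255,255),60):
    if s[4]<2000: print(s,c.round(1),ray(f,c,.0065).round(4))
o=robot.observe();print(o["t"],o["position"],o["eef_rot"][2][2])
```

```text
4.2917 [0.47046624 0.002113   0.07343725]
6.7917 [0.47002737 0.00231131 0.07302382]
[318, 177, 16, 16, 193] [325.3 184.7] [0.5476 0.2565 0.0065]
[542, 242, 32, 24, 222] [560.6 255.9] [ 0.4655 -0.0063  0.0065]
9.8083 [0.54839279 0.25612559 0.18003642] -0.9999999243510559
```

View pics/w2.png

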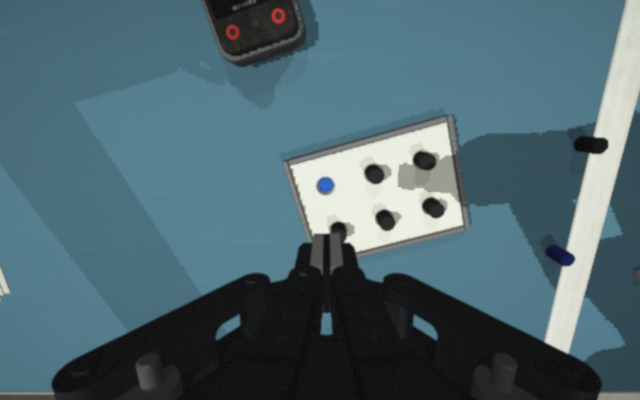

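The disc is at (325,185), giving (0.548, 0.2565), consistent with the earlier estimate. The blue cap still stands upright at (560,256). Now the descent.

Run:
```python
from rig import robot
robot.move_l([.5482,.2567,.061],max_speed=.12)
robot.hold(2.8); o=robot.observe();print(o["t"],o["position"],o["contact_force"])
print(robot.job_done())
```

```text
13.75 [0.54819888 0.25670416 0.06100702] [ 0.14388151 -0.93700395 -0.439937  ]
the job is handed in; nothing more can be done
None
```

The robot pointed at the blue capacitor for 2.5 s, then at the empty well for 2.8 s, with its fingertips 3 cm above each; it finished there at 13.75 s with no sign of contact, and the job is handed in (the verdict was not shown).

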